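# Lock the grain mill's castle nut

### The job

Take the locking key out of its wooden holder, set its blade down into a pair of slots of the castle nut on the grain mill, and use it to tighten the nut clockwise (seen from above) just to the first point where those slots line up with the cross slots in the spindle end inside the nut, so that the key drops fully home through both; then let go of it, standing upright there. Go gently, feeling for the slot with light pressure rather than forcing the key, never back the nut off or tighten it past that first point, and leave the glass, mug, spice jar and shaker where they stand.

Things in the scene. Friction and masses are not known exactly. Their poses are not given: they have to be found in the camera images.
- mill: Hand grain mill: cast grey metal housing fixed to the worktop, round foot 124 mm across, 67 mm high, steel washer to 70 mm, castle nut on top from 70 to 105 mm. Origin: centre of the underside, on the nut's vertical axis; z up. Flour outlet (65 mm out) along -x, crank bearing (71 mm out) along +x. Gentle means below 40 N between key and mill, pressing and turning together.
- nut_crown (a point): Centre of the castle nut's top face, 105 mm above the mill's underside; turns with the nut, z up. The crown is a 54 mm ring, bore 31 mm, split into four teeth by two crossed slots 7 mm wide, 18 mm deep, open at both ends: one along this frame's x axis, one along its y. The hexagon below is 60 mm over corners.
- spindle_end (a point): Centre of the spindle's flat end inside the nut, 97 mm above the mill's underside, axes as the mill's. Spindle 29 mm across, does not turn; two crossed slots through its centre at right angles, 7.5 mm wide, 10 mm deep, bearing NOT given here: the nut's slots line up with them after an unknown 15 to 75 degrees clockwise. Until then the key rests on this end; within about 6 degrees it can drop in.
- nut (a joint): Turn of the nut in rad, 0 at the start, growing as it turns clockwise seen from above (tightening). It turns against a steady friction of about 0.1 N m and stays where it is left.
- holder: Wooden block fixed to the worktop, 90 x 50 mm and 30 mm high, with a slot 56 x 8 mm and 20 mm deep along its x axis in which the key stands. Origin: centre of the underside.
- key: Loose flat steel key, 0.12 kg, upright in the holder. Blade 50 mm long (x), 4 mm thick (y), 30 mm high, lowest 4 mm thinned to 2.5 x 48 mm. Ribbed grip plate above it, 36 mm long (x), 12 mm thick (y), 30 to 70 mm above the foot: grasp across the thickness. Origin: centre of the blade's lower edge; z up. Same either way round. Fully home: foot 18 mm below the crown top; it may lean 8 degrees.
- tumbler: Clear drinking glass, 81 mm across, 93 mm high; origin at the centre of its underside. Bystander.
- spice_jar: Spice jar, 45 mm across, 106 mm high; origin at the centre of its underside. Bystander.
- shaker: Salt shaker, 44 mm across, 90 mm high; origin at the centre of its underside. Bystander.
- mug: White mug with green dots, 88 mm across, 115 mm with its handle, 97 mm high; origin at the middle of its underside, handle included. Bystander.
There are look-alikes about, which are no part of the job. Of the things shaped like the key, the steel one is meant. What is shaped like the mill but yellow is not meant.

How it is judged (in metres and radians):
On the way, in this order (a step that is already met when the one before it is completed fails the run):
1. the key's blade is in a pair of the nut's slots, at least 6 mm below the crown's top, not yet home, the nut not yet turned by more than 7 degrees (z of key in the frame of mill between 0.0925 and 0.099 m and horizontal distance between key and mill below 0.008 m and value of joint nut below 0.12 rad), for 0.1 s.
2. the nut has been tightened and the key has dropped fully home through nut and spindle (z of key in the frame of mill below 0.0905 m and horizontal distance between key and mill below 0.007 m and angle between key's own z axis and vertical below 0.25 rad and value of joint nut above 0.09 rad), for 0.2 s.
At the end, for the whole second after the job is handed in: The key stands upright (within 0.25 rad, more than the lean its play in the slots allows) and at rest in nut and spindle, its foot within 3.5 mm of fully home and within 7 mm of the nut's axis, released; the nut has turned clockwise from 5 to 85 degrees, to the first alignment (all of step 2 and value of joint nut below 1.48 rad and linear speed of key below 0.01 m/s); the robot touches nothing.
It fails at once if the nut is backed off by more than 5 degrees (value of joint nut below -0.09 rad).
It fails at once if the nut is tightened past the first alignment (more than 87 degrees) (value of joint nut above 1.52 rad).
It fails at once if the key is forced: more than 40 N between key and mill, all contacts of the blade together (contact force between key and mill above 40 N).
It fails at once if glass, mug, spice jar or shaker is moved by more than 25 mm (distance of any of tumbler, spice_jar, shaker, mug from where it was at the start of the episode above 0.025 m).
It also fails if it takes over 56 s, if anything falls off the work surface, if the arm or the gripper's body presses on something with over 40 N, if the wrist force passes 120 N, or if a joint passes its speed limit or range.

### The arm

A 7-joint arm with a two-finger parallel gripper is mounted at the origin on a cart in front of the work surface, level with it; the furniture and walls round the work are solid. World frame = base frame: x ahead of the robot, y to its left, z up, the work surface at z = 0. Lengths are in m, angles in degrees, forces in N, time in s.
With the tool pointing down it reaches from about 0.4 to 0.85 m from the base axis. Payload 4.5 kg.
Tool frame: the origin (TCP) lies on the centre line of the jaws, within the pads' length; the fingertips stand 14 mm ahead of it and the grasp point (between the pads) lies 5 mm behind it; z points along the fingers, y is the line along which they close (so a half turn about z gives the same grasp; the last joint's range is limited). The gripper opens to 88 mm and grips with 3 to 60 N. Pads are 18 mm wide; open, the fingers measure 123 mm over their backs; the gripper's body (75 mm by 187 mm) begins 45 mm behind the grasp point.
Start: joints at [-61.433, 39.483, -11.15, 89.685, 9.013, 51.709, -12.324], TCP at [0.28, 0.559, 0.253] pointing down, gripper open.
Joint ranges: [-172.22, 172.22], [-26.19, 119.32], [-84.43, 86.54], [7.71, 146.69], [-57.33, 237.33], [2.42, 119.75], [-152.13, 152.13]. Speed limits (degrees/s): [147.25, 147.25, 180, 180, 180, 180, 180].

### API

Orientations are given as a 3x3 rotation matrix whose columns are the frame's x, y, z axes.
In Python, from workcell import * gives the robot as it stands.
- The arm moves only by the shell command python3 -m handwheel 'ROWS' [FORCE]. ROWS is text: rows parted by semicolons, each of 5 numbers parted by spaces: the opening, from 0 (shut) to 1 (fully open), then the shift along the world's x, y, z each as a share of 0.02 m, from -1 to 1, then the turn about the world's z as a share of 0.12 rad, from -1 to 1. A call has exactly 5 rows; each row shifts and turns the commanded pose from where the row before left it; what a row does not reach is not made up. A row lasts 1/8 s, in which the tool goes at most 62.5 mm and 10.7 degrees, less where a joint would pass 70% of its speed; a pose out of reach is approached as far as the arm can. A call with a number of a shift or a turn outside -1 to 1 is refused whole. A call with a gripper value outside its range is refused whole. The fingers move at their own pace and stop on an object; FORCE is the grip in N (left out, the last holds). Time passes only in rows, so rows that do not move let the fingers close, or fill a call up. It gives the time, the measured TCP pose, the force, the opening and the grip force at its end, in the units of the state.
- observe(): the state, without advancing time (a new reading comes with each control period).
- capture(name): name is "scene" or "side" or "wrist"; returns a dict with "img" (480x640x3 uint8, blue, green, red), "fx", "fy", "cx", "cy" (pixels), "k1" (the pictures are not rectified: a ray, as slopes to the right and down, at radius r is drawn at 1 + k1 r^2 times it, then the intrinsics apply), "R" (3x3) and "t" (3): a world point X has camera coordinates R X + t. Camera axes: x right, y down, z forward; pixel columns grow to the right and rows downward; lengths in m; the calibration is good to about 2 mm. A picture is of the moment at which its call begins. There is no depth.
- finish_job(): hands the job in; it is judged then, once.
The state is a dict: "time_s": time; "joint_pos": joint angles; "joint_vel": joint speeds; "joint_efforts": joint torques, N m; "tcp_pos": TCP position; "ee_rot": TCP orientation; "force": force on the tool from outside, world axes, zero at the start; "wrist_torque": the same for the moment, N m; "width": finger opening in m; "grip_force": force on a finger pad.
Only numpy, scipy, OpenCV 4.12 (cv2) and the standard library are available. Lean on these libraries where they do the work, as an engineer would, in place of code of your own. Each camera call takes 0.05 s, during which the arm holds its last target. There are 200 camera calls.

## Working session

There is one attempt and no reset: what is moved stays moved. The work goes in short steps, Python scripts to look and compute and a shell command to move; the robot and the scene stay as the last step left them, time stands still between calls to the robot, and variables do not carry over. Pictures are saved under pics/ and viewed, at most 10 in all, crops included, and the job is handed in when it is done.

```bash
mkdir -p pics; ls
python3 - <<'E'
from workcell import *
import cv2,numpy as np
for n in ("scene","side"):
    c=capture(n); cv2.imwrite(f"pics/{n}0.png",c["img"]); np.savez(f"{n}0.npz",**c)
    print(n,c["fx"],c["cx"],c["cy"],c["k1"],(-c["R"].T@c["t"]).round(3),c["R"].round(3).tolist())
s=observe(); print(s["time_s"],s["tcp_pos"],s["ee_rot"],s["width"],s["force"])
E
```

```text
pics
scene 445.41084695733423 320.7721287593223 249.7033841372191 0.027681444821552145 [-0.086 -0.639  0.702] [[0.763, -0.646, 0.023], [-0.357, -0.451, -0.818], [0.538, 0.616, -0.575]]
side 593.0740579915866 316.1690908587654 236.72063041702478 0.03770290380279677 [-0.66  -0.085  0.83 ] [[0.078, -0.997, 0.019], [-0.534, -0.058, -0.844], [0.842, 0.056, -0.537]]
0.1 [0.27995561 0.55820195 0.25200603] [[-8.93947122e-01  4.48172034e-01 -6.09864645e-04]
 [ 4.48172431e-01  8.93945871e-01 -1.50043656e-03]
 [-1.27267721e-04 -1.61463546e-03 -9.99998688e-01]] 0.08829738177351376 [-0.86996234 -0.87534551  0.03697322]
```

View pics/scene0.png

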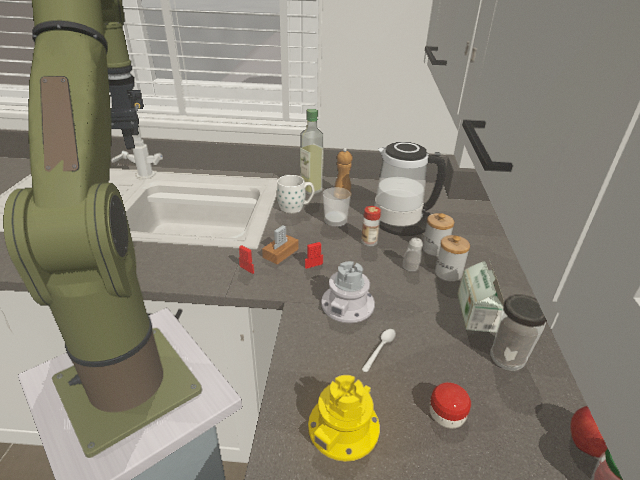

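View pics/side0.png

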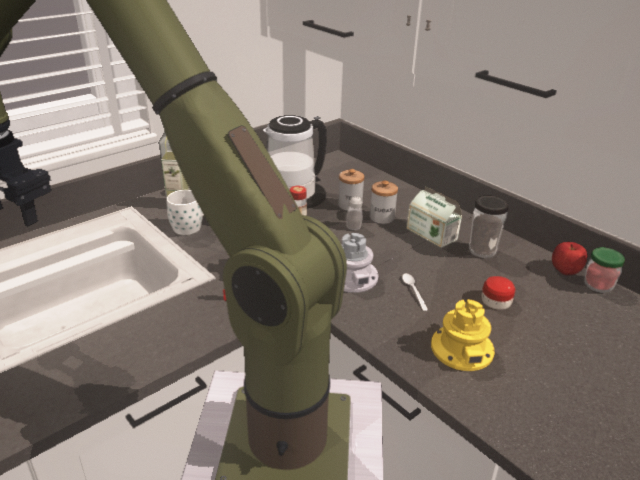

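The scene view shows the steel key in its holder at about (281,240), with red look-alikes at (246,259) and (314,256). The grey mill is at (348,295). I'll enlarge that area and do rough localisation.

```bash
cat > h.py <<'E'
import numpy as np,cv2
def ray(c,u,v):
    d=np.array([0,0,0,0,0.]); d[0]=c["k1"]
    K=np.array([[c["fx"],0,c["cx"]],[0,c["fy"],c["cy"]],[0,0,1.]])
    p=cv2.undistortPoints(np.array([[[u,v]]],float),K,d)[0,0]
    R=c["R"]; return -R.T@c["t"], R.T@np.array([p[0],p[1],1])
def onz(c,u,v,z):
    o,d=ray(c,u,v); return o+d*(z-o[2])/d[2]
def proj(c,X):
    K=np.array([[c["fx"],0,c["cx"]],[0,c["fy"],c["cy"]],[0,0,1.]])
    return cv2.projectPoints(np.atleast_2d(X).astype(float),cv2.Rodrigues(np.array(c["R"]))[0],np.array(c["t"],float),K,np.array([c["k1"],0,0,0,0.]))[0][:,0]
def load(n): 
    return dict(np.load(n,allow_pickle=True))
E
python3 - <<'E'
from h import *
c=load("scene0.npz"); im=c["img"]
cr=im[215:325,230:390]; cv2.imwrite("pics/crop1.png",cv2.resize(cr,None,fx=5,fy=5,interpolation=cv2.INTER_CUBIC))
print("holder",onz(c,281,246,.03),"key",onz(c,280,229,.07+.01),"mill foot",onz(c,348,303,.01),"nut",onz(c,349,269,.105))
E
```

```text
holder [0.4722534 0.1599884 0.03     ] key [0.47436635 0.16484219 0.08      ] mill foot [ 0.47344056 -0.09985723  0.01      ] nut [ 0.47458678 -0.09384499  0.105     ]
```

View pics/crop1.png

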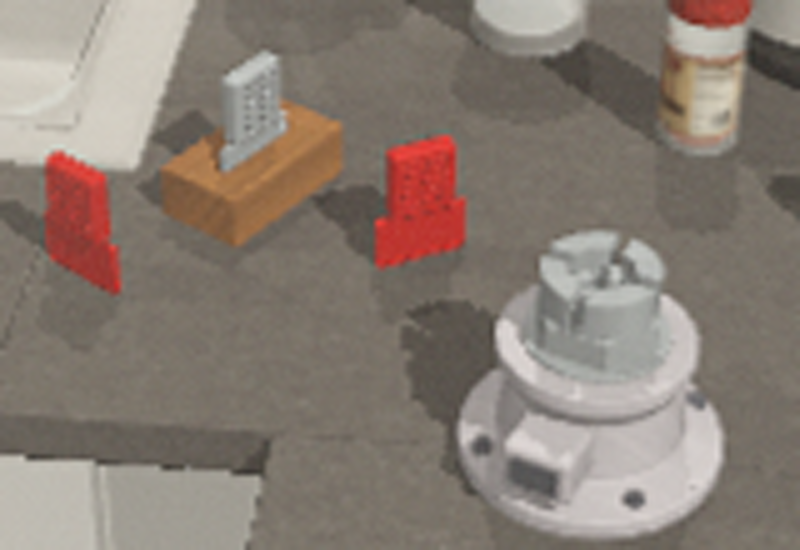

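```bash
for i in 1 2 3; do :; done
python3 -m handwheel '1 0.4 -1 0 0;1 0.4 -1 0 0;1 0.4 -1 0 0;1 0.4 -1 0 0;1 0.4 -1 0 0' 
python3 -m handwheel '1 0.5 -1 0 0;1 0.5 -1 0 0;1 0.5 -1 0 0;1 0.5 -1 0 0;1 0.5 -1 0 0' 
python3 -m handwheel '1 0.5 -1 0 0;1 0.5 -1 0 0;1 0.5 -1 0 0;1 0.5 -1 0 0;1 0.5 -1 0 0'
python3 - <<'E'
from h import *
from workcell import *
c=load("scene0.npz")
for p in [(162,172),(236,210),(343,127)]: print(onz(c,230+p[0]/5,215+p[1]/5,.03))
c=capture("wrist"); cv2.imwrite("pics/w1.png",c["img"]); np.savez("w1.npz",**c); print(-c["R"].T@c["t"],c["fx"])
E
```

```text
time_s: 0.72
tcp_pos: [0.3203, 0.4577, 0.2524]
ee_rot: [[-0.894, 0.448, -0.0], [0.448, 0.894, -0.001], [0.0, -0.001, -1.0]]
force: [0.6, -0.4, -0.2]
width: 0.0881
grip_force: 0.0
time_s: 1.35
tcp_pos: [0.3705, 0.3576, 0.2526]
ee_rot: [[-0.894, 0.448, -0.0], [0.448, 0.894, -0.0], [0.0, -0.0, -1.0]]
force: [0.6, -0.2, 0.0]
width: 0.0884
grip_force: 0.0
time_s: 1.98
tcp_pos: [0.4204, 0.2576, 0.2526]
ee_rot: [[-0.894, 0.448, -0.0], [0.448, 0.894, -0.0], [0.0, -0.0, -1.0]]
force: [0.0, 0.2, 0.5]
width: 0.0886
grip_force: 0.0
[0.4250592  0.17739708 0.03      ]
[0.43554019 0.12599598 0.03      ]
[0.52506991 0.15211467 0.03      ]
[0.35847591 0.28873221 0.38483424] 362.03897456092136
```

View pics/w1.png

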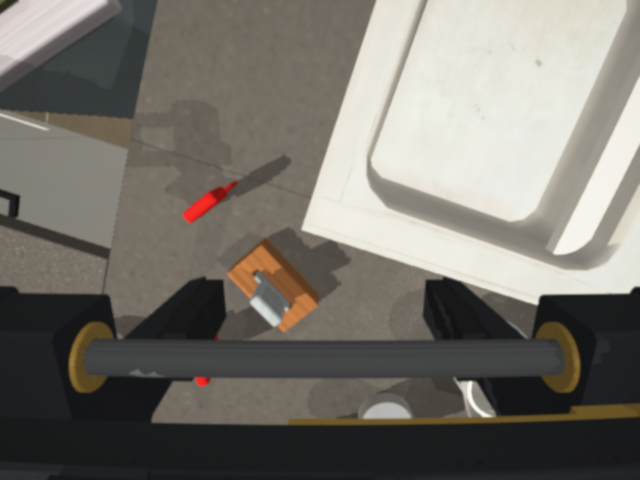

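Run:
```python
from h import *
from workcell import *
c=load("w1.npz")
P=[onz(c,*p,.03) for p in [(228,273),(265,241),(319,300),(285,331)]]
P=np.array(P);print(P, P.mean(0),[np.linalg.norm(P[i]-P[i-1]) for i in range(4)])
for a,b in((1,2),(0,3)):
    d=P[b]-P[a];print(np.degrees(np.arctan2(d[1],d[0])))
print(onz(c,(250+277)/2,(295+327)/2,.07),onz(c,(256+282)/2,(285+322)/2,.07),observe()["joint_pos"])
# mill from scene: ellipse of foot rim and nut top
c=load("scene0.npz")
f=lambda x,y,z:onz(c,230+x/5,215+y/5,z)
# crown top silhouette extreme points in crop
for p in [(540,262),(665,268),(600,232),(598,290)]: print("crown",f(*p,.105))
for p in [(459,435),(722,440),(590,535)]: print("foot",f(*p,.008))
```

```text
[[0.43831225 0.1353357  0.03      ]
 [0.42513527 0.18745883 0.03      ]
 [0.50880557 0.20703738 0.03      ]
 [0.5255242  0.15648023 0.03      ]] [0.47444432 0.17157803 0.03      ] [np.float64(0.08973858990618903), np.float64(0.05376294332169747), np.float64(0.08593042870564292), np.float64(0.05324977057003132)]
13.170043416549765
13.62838384469255
[0.47835464 0.16317349 0.07      ] [0.4737724  0.17180491 0.07      ] [-27.78497838  29.99075629 -13.44298529 111.96728155  10.82166969
  39.32773689  15.1980222 ]
crown [ 0.45949046 -0.07442016  0.105     ]
crown [ 0.49981366 -0.11208366  0.105     ]
crown [ 0.4956178  -0.07474665  0.105     ]
crown [ 0.46582349 -0.10507847  0.105     ]
foot [ 0.42985922 -0.05757925  0.008     ]
foot [ 0.52303802 -0.13678876  0.008     ]
foot [ 0.43242583 -0.14382718  0.008     ]
```

```bash
python3 -m handwheel '1 0.6 -0.35 0 0.62;1 0.6 -0.35 0 0.62;1 0.6 -0.35 0 0.62;1 0.6 -0.35 0 0.62;1 0.6 -0.35 0 0.62' >/dev/null
python3 -m handwheel '1 0.6 -0.35 0 0.62;1 0.6 -0.35 0 0.62;1 0.6 -0.35 0 0.62;1 0.6 -0.35 0 0.62;1 0.6 -0.35 0 0.62'
python3 - <<'E'
from h import *
from workcell import *
c=capture("wrist"); np.savez("w2.npz",**c); print(-c["R"].T@c["t"]); u,v=proj(c,[.4745,.168,.05])[0].astype(int);print(u,v)
u0=max(0,u-100);v0=max(0,v-75); print(u0,v0)
cv2.imwrite("pics/w2.png",cv2.resize(c["img"][v0:v0+150,u0:u0+200],None,fx=4,fy=4,interpolation=cv2.INTER_CUBIC))
E
```

```text
time_s: 3.28
tcp_pos: [0.5402, 0.1888, 0.2526]
ee_rot: [[-0.961, -0.278, -0.0], [-0.278, 0.961, 0.0], [0.0, 0.0, -1.0]]
force: [0.0, -0.5, -1.3]
width: 0.0886
grip_force: 0.0
[0.4737147  0.16925488 0.38477957]
322 135
222 60
```

View pics/w2.png

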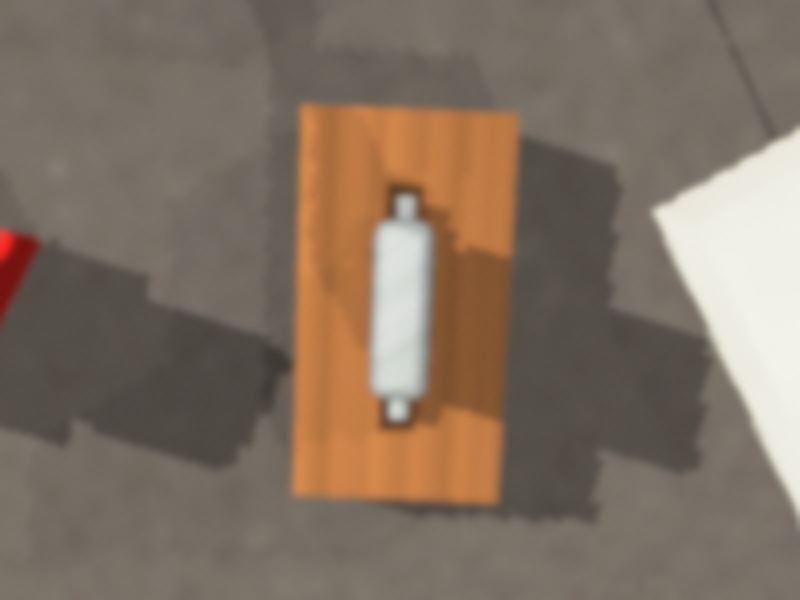

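The crop shows the holder with corners (300,104), (520,113), (500,503) and (292,495). The key's grip top is centred at about (401,310).

Run:
```python
from h import *
c=load("w2.npz"); f=lambda x,y,z:onz(c,222+x/4,60+y/4,z)
P=np.array([f(*p,.03) for p in [(300,104),(520,113),(500,503),(292,495)]])
print(P.mean(0),[np.linalg.norm(P[i]-P[i-1]).round(4) for i in range(4)])
for a,b in((2,1),(3,0)):
    d=P[a]-P[b];print(np.degrees(np.arctan2(d[1],d[0])))
# key top: foot at z .01, top .08
a=f(403,220,.08);b=f(399,399,.08);print(a,b,(a+b)/2,np.linalg.norm(a-b),np.degrees(np.arctan2(*(a-b)[[1,0]])))
a=f(405,205,.04);b=f(398,412,.04);print((a+b)/2,np.linalg.norm(a-b),np.degrees(np.arctan2(*(a-b)[[1,0]])))
```

```text
[0.47622784 0.16877564 0.03      ] [np.float64(0.0901), np.float64(0.0506), np.float64(0.0901), np.float64(0.051)]
14.096410314895014
13.86659838617435
[0.45906899 0.16402676 0.08      ] [0.49337969 0.17306619 0.08      ] [0.47622434 0.16854648 0.08      ] 0.03548147355818991 -165.24034022066058
[0.47639677 0.16852102 0.04      ] 0.046425036585061814 -165.9113209620369
```

```bash
python3 -m handwheel '0.5 -0.64 -0.2 -0.6 -0.05;0.5 -0.64 -0.2 -0.6 -0.05;0.5 -0.64 -0.2 -0.6 -0.05;0.5 -0.64 -0.2 -0.6 -0.05;0.5 -0.64 -0.2 -0.6 -0.06' 10 >/dev/null
python3 -m handwheel '0.5 0 0 -1 0;0.5 0 0 -1 0;0.5 0 0 -1 0;0.5 0 0 -0.8 0;0.5 0 0 0 0'
```

```text
time_s: 4.58
tcp_pos: [0.4752, 0.1689, 0.116]
ee_rot: [[-0.969, -0.245, -0.002], [-0.245, 0.969, -0.001], [0.002, -0.0, -1.0]]
force: [-0.1, -0.4, -0.7]
width: 0.0442
grip_force: 0.0
```

```bash
python3 -m handwheel '0.5 0.05 0 -1 0;0.5 0 0 -1 0;0.5 0 0 -0.9 0;0.3 0 0 0 0;0.1 0 0 0 0' 10
python3 -m handwheel '0 0 0 0 0;0 0 0 0 0;0 0 0 0 0;0 0 0 0 0;0 0 0 0 0' 10
python3 - <<'E'
from workcell import *
s=observe();print(s["tcp_pos"],s["force"],s["wrist_torque"])
E
```

```text
time_s: 5.2
tcp_pos: [0.4775, 0.1691, 0.0596]
ee_rot: [[-0.969, -0.245, 0.001], [-0.245, 0.969, 0.001], [-0.001, 0.0, -1.0]]
force: [0.3, -0.3, -0.5]
width: 0.0265
grip_force: 0.0
time_s: 5.82
tcp_pos: [0.4776, 0.1689, 0.0595]
ee_rot: [[-0.969, -0.245, 0.001], [-0.245, 0.969, 0.001], [-0.001, 0.0, -1.0]]
force: [0.7, -0.5, 6.0]
width: 0.0119
grip_force: 10.0
[0.47759896 0.16886679 0.05949362] [ 0.70459465 -0.53083547  5.95133847] [ 0.00203384  0.12766417 -0.00702993]
```

```bash
python3 -m handwheel '0 0 0 0 0;0 0 0 0 0;0 0 0 0.3 0;0 0 0 0.6 0;0 0 0 0.8 0' 30
python3 -m handwheel '0 0 0 1 0;0 0 0 1 0;0 0 0 1 0;0 0 0 1 0;0 0 0 1 0' 
python3 -m handwheel '0 0 -1 1 0;0 0 -1 1 0;0 0 -1 1 0;0 0 -1 0 0;0 0 -1 0 0'
python3 - <<'E'
from h import *
from workcell import *
c=capture("scene"); np.savez("s2.npz",**c)
s=observe();X=s["tcp_pos"]-[0,0,.05]; u,v=proj(c,X)[0];print(u,v)
u0,v0=int(u-40),int(v-30)
a=cv2.resize(c["img"][v0:v0+60,u0:u0+80],None,fx=5,fy=5,interpolation=cv2.INTER_CUBIC)
w=capture("wrist"); np.savez("w3.npz",**w); mu=proj(w,[.478,-.094,.105])[0];print(mu,-w["R"].T@w["t"])
b=cv2.resize(w["img"],(400,300)); cv2.imwrite("pics/g1.png",np.hstack([a,b]))
E
```

```text
time_s: 6.45
tcp_pos: [0.4769, 0.1686, 0.0934]
ee_rot: [[-0.969, -0.246, -0.001], [-0.246, 0.969, -0.0], [0.001, -0.0, -1.0]]
force: [-0.4, -0.7, -1.3]
width: 0.0118
grip_force: 30.0
time_s: 7.08
tcp_pos: [0.4768, 0.1684, 0.194]
ee_rot: [[-0.969, -0.245, -0.0], [-0.245, 0.969, -0.0], [0.0, -0.0, -1.0]]
force: [0.3, -0.3, -1.0]
width: 0.0119
grip_force: 30.0
time_s: 7.7
tcp_pos: [0.4768, 0.0678, 0.2536]
ee_rot: [[-0.969, -0.245, 0.001], [-0.245, 0.969, -0.0], [-0.0, -0.0, -1.0]]
force: [-0.4, -0.3, -1.2]
width: 0.012
grip_force: 30.0
304.96075957172286 201.89465262018038
[128.69393108 179.56387415] [0.40936401 0.04777471 0.38544796]
```

View pics/g1.png

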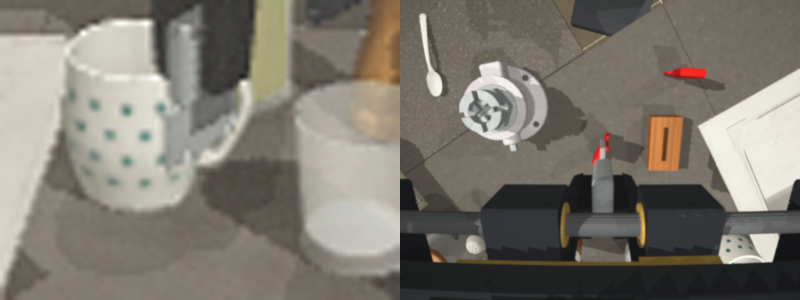

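The key hangs upright in the jaws (left, about (190,95) in the crop). The mill nut is at about (245,182) in full wrist pixels. Next I'll move the camera directly over the nut.

```bash
python3 -m handwheel '0 0.34 -0.72 0 0;0 0.34 -0.72 0 0;0 0.34 -0.72 0 0;0 0.34 -0.72 0 0;0 0.34 -0.72 0 0' >/dev/null
python3 -m handwheel '0 0.34 -0.72 0 0;0 0.34 -0.72 0 0;0 0.34 -0.72 0 0;0 0.34 -0.72 0 0;0 0.34 -0.72 0 0'
python3 - <<'E'
from h import *
from workcell import *
c=capture("wrist"); np.savez("w4.npz",**c); print(-c["R"].T@c["t"]); u,v=proj(c,[.478,-.094,.105])[0].astype(int);print(u,v)
u0=max(0,u-80);v0=max(0,v-60); print(u0,v0)
cv2.imwrite("pics/w4.png",cv2.resize(c["img"][v0:v0+120,u0:u0+160],None,fx=5,fy=5,interpolation=cv2.INTER_CUBIC))
E
```

```text
time_s: 9.05
tcp_pos: [0.5456, -0.0762, 0.2527]
ee_rot: [[-0.969, -0.246, -0.0], [-0.246, 0.969, 0.0], [-0.0, 0.0, -1.0]]
force: [0.7, -0.2, -0.8]
width: 0.0112
grip_force: 30.0
[ 0.47841106 -0.09344926  0.38490112]
323 134
243 74
```

View pics/w4.png

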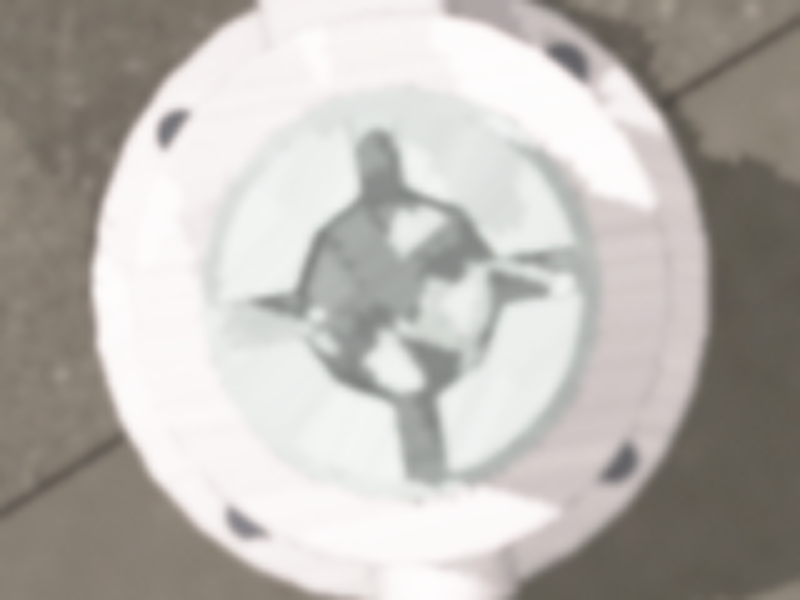

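Run:
```python
from h import *
from workcell import *
c=load("w4.npz"); f=lambda x,y,z=.105:onz(c,243+x/5,74+y/5,z)
a=f(379,165);b=f(422,445);print("slot",a,b,np.degrees(np.arctan2(*(b-a)[[1,0]])))
a=f(270,318);b=f(545,274);print("slot2",np.degrees(np.arctan2(*(b-a)[[1,0]])))
B=[f(300,298),f(495,298),f(397,195),f(397,402)];print("bore",np.mean(B,0),np.linalg.norm(B[0]-B[1]),np.linalg.norm(B[2]-B[3]))
F=[f(95,290,.008),f(710,290,.008)];print("foot",np.mean(F,0),np.linalg.norm(F[0]-F[1]))
H=[f(*p,.01) for p in [(172,128),(568,58),(622,462),(245,520)]];print("holes",np.mean(H,0))
s=observe();print(s["tcp_pos"],np.degrees(np.arctan2(s["ee_rot"][1,0],s["ee_rot"][0,0])),s["joint_pos"],s["force"])
```

```text
slot [ 0.46015952 -0.10202798  0.105     ] [ 0.49800229 -0.08584182  0.105     ] 23.157425598430883
slot2 113.0248352059453
bore [ 0.47801658 -0.09476452  0.105     ] 0.029128537081037315 0.030001228156944938
foot [ 0.47580067 -0.09465781  0.008     ] 0.12373020436645651
holes [ 0.47723339 -0.094443    0.01      ]
[ 0.54642729 -0.07897718  0.25257994] -165.97558932195997 [ 20.56174656  35.84009377 -28.53039004 101.96441854  22.3205718
  47.81945452  85.40325185] [ 1.3274544  -2.31568999 -1.73949762]
```

```bash
python3 - <<'E'
from h import *
from workcell import *
c=load("scene0.npz")
for n,p in dict(shaker=(411,268),canister=(450,277),jar=(370,244),kettle=(402,228),carton=(480,327),can2=(437,250)).items():
    X=onz(c,*p,0); print(n,X.round(3),np.hypot(*(X[:2]-[.4775,-.0946])).round(3))
s=observe();print(s["time_s"],s["tcp_pos"],s["force"],s["wrist_torque"])
E
python3 -m handwheel '0 -0.7 -0.185 -0.2 1;0 -0.7 -0.185 -0.2 1;0 -0.7 -0.185 -0.2 1;0 -0.7 -0.185 -0.2 1;0 -0.6 -0.185 -0.2 1' 
python3 -m handwheel '0 0 0 -0.2 1;0 0 0 -0.2 1;0 0 0 -0.2 1;0 0 0 -0.2 1;0 0 0 -0.2 1' >/dev/null
python3 -m handwheel '0 0 0 -0.2 1;0 0 0 -0.2 1;0 0 0 -0.2 1;0 0 0 -0.2 1;0 0 0 -0.2 0.4' 
python3 -m handwheel '0 0 0 0 0;0 0 0 0 0;0 0 0 0 0;0 0 0 0 0;0 0 0 0 0'
python3 - <<'E'
from workcell import *
import numpy as np
s=observe();R=s["ee_rot"];print(s["tcp_pos"],np.degrees(np.arctan2(R[1,0],R[0,0])),s["joint_pos"],s["force"])
E
```

```text
shaker [ 0.703 -0.096  0.   ] 0.225
canister [ 0.752 -0.183  0.   ] 0.288
jar [0.698 0.049 0.   ] 0.263
kettle [0.833 0.049 0.   ] 0.384
carton [ 0.656 -0.333  0.   ] 0.298
can2 [ 0.823 -0.087  0.   ] 0.345
9.1 [ 0.54642729 -0.07897718  0.25257994] [ 1.3274544  -2.31568999 -1.73949762] [-0.09523295 -0.14910432 -0.00538969]
time_s: 9.72
tcp_pos: [0.4767, -0.0939, 0.2327]
ee_rot: [[-0.658, -0.753, -0.0], [-0.753, 0.658, 0.0], [0.0, 0.0, -1.0]]
force: [0.8, 1.0, -2.0]
width: 0.0117
grip_force: 30.0
time_s: 10.98
tcp_pos: [0.4773, -0.0941, 0.1926]
ee_rot: [[0.395, -0.918, 0.0], [-0.918, -0.395, 0.0], [-0.0, -0.0, -1.0]]
force: [0.0, -0.5, -0.8]
width: 0.0115
grip_force: 30.0
time_s: 11.6
tcp_pos: [0.4772, -0.0938, 0.1929]
ee_rot: [[0.394, -0.919, 0.0], [-0.919, -0.394, -0.0], [0.001, 0.0, -1.0]]
force: [1.0, -0.4, -1.4]
width: 0.0119
grip_force: 30.0
[ 0.47718638 -0.09376285  0.19289789] -66.7761708798192 [ 41.8956336   47.99926616 -63.78845596 115.32977343  55.17250424
  54.35840925 151.51724937] [ 0.96488805 -0.43811    -1.37886528]
```

The wrist joint is close to its limit at this yaw. The other slot pair leaves plenty of range, so I'll turn back 90°.

```bash
python3 -m handwheel '0 0 -0.03 -0.1 -1;0 0 0 -0.1 -1;0 0 0 -0.1 -1;0 0 0 -0.1 -1;0 0 0 -0.1 -1' >/dev/null
python3 -m handwheel '0 0 0 -0.1 -1;0 0 0 -0.1 -1;0 0 0 -0.1 -1;0 0 0 -0.1 -1;0 0 0 -0.1 -1' >/dev/null
python3 -m handwheel '0 0 0 -0.1 -1;0 0 0 -0.1 -1;0 0 0 -0.1 -1;0 0 0 -0.1 -0.1;0 0 0 0 0'
python3 -m handwheel '0 0 0 0 0;0 0 0 0 0;0 0 0 0 0;0 0 0 0 0;0 0 0 0 0'
python3 - <<'E'
from h import *
from workcell import *
s=observe();R=s["ee_rot"];print(s["tcp_pos"],np.degrees(np.arctan2(R[1,0],R[0,0])),s["joint_pos"].round(1),s["force"])
P=[];
for n in("scene","side"):
    c=capture(n); np.savez(f"{n}5.npz",**c); u,v=proj(c,[.4775,-.0946,.11])[0].astype(int);print(n,u,v)
    P.append(cv2.resize(c["img"][v-30:v+30,u-40:u+40],(400,300),interpolation=cv2.INTER_CUBIC))
cv2.imwrite("pics/n5.png",np.hstack(P))
E
```

```text
time_s: 13.48
tcp_pos: [0.4771, -0.0943, 0.1647]
ee_rot: [[-0.919, -0.395, -0.0], [-0.395, 0.919, 0.0], [0.0, 0.0, -1.0]]
force: [0.7, -0.1, -1.4]
width: 0.0117
grip_force: 30.0
time_s: 14.1
tcp_pos: [0.4771, -0.0944, 0.1648]
ee_rot: [[-0.919, -0.393, -0.0], [-0.393, 0.919, 0.0], [-0.0, 0.0, -1.0]]
force: [0.1, -0.1, -2.0]
width: 0.0123
grip_force: 30.0
[ 0.47714829 -0.09435908  0.16476202] -156.84220163242333 [ 29.7  42.2 -39.4 117.2  45.3  36.8  72.6] [ 0.05751584 -0.11638658 -1.98884786]
scene 350 266
side 353 237
```

View pics/n5.png

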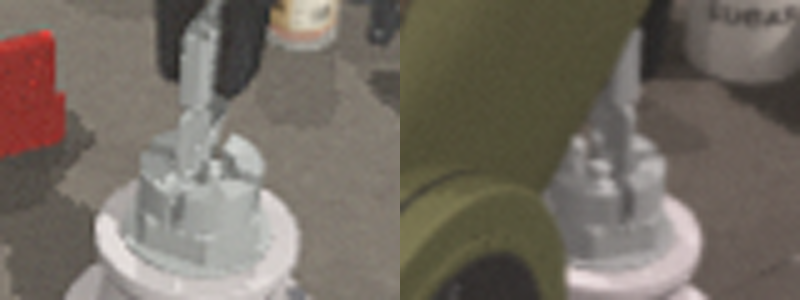

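The side view shows the blade lined up with the slot facing the camera, so I'll lower it gently.

```bash
python3 -m handwheel '0 0 0 -0.1 0;0 0 0 -0.1 0;0 0 0 -0.1 0;0 0 0 -0.1 0;0 0 0 -0.1 0'
python3 -m handwheel '0 0 0 -0.05 0;0 0 0 -0.05 0;0 0 0 -0.05 0;0 0 0 -0.05 0;0 0 0 0 0'
```

```text
time_s: 14.82
tcp_pos: [0.4771, -0.0943, 0.1546]
ee_rot: [[-0.919, -0.393, -0.0], [-0.393, 0.919, 0.0], [0.0, 0.0, -1.0]]
force: [0.4, -0.5, -1.6]
width: 0.0117
grip_force: 30.0
time_s: 15.45
tcp_pos: [0.4771, -0.0944, 0.1507]
ee_rot: [[-0.919, -0.393, -0.0], [-0.393, 0.919, 0.0], [0.0, 0.0, -1.0]]
force: [-0.0, 0.4, -1.1]
width: 0.0117
grip_force: 30.0
```

```bash
python3 -m handwheel '0 0 0 -0.05 0;0 0 0 -0.05 0;0 0 0 -0.05 0;0 0 0 -0.05 0;0 0 0 0 0'
```

```text
time_s: 16.08
tcp_pos: [0.4771, -0.0944, 0.1467]
ee_rot: [[-0.92, -0.393, -0.0], [-0.393, 0.92, 0.0], [0.0, 0.0, -1.0]]
force: [-0.8, -0.4, -0.9]
width: 0.0114
grip_force: 30.0
```

```bash
python3 -m handwheel '0 0 0 -0.03 0;0 0 0 -0.02 0;0 0 0 0 0;0 0 0 0 0;0 0 0 0 0'
```

```text
time_s: 16.7
tcp_pos: [0.4772, -0.0943, 0.1463]
ee_rot: [[-0.919, -0.393, 0.001], [-0.393, 0.919, -0.0], [-0.0, -0.001, -1.0]]
force: [-0.7, -0.5, 6.1]
width: 0.0121
grip_force: 30.0
```

Contact at about 7 N with the foot at about 97 mm, so the blade is on the spindle end. Now I'll turn clockwise in small steps under this preload.

```bash
cat > o.py <<'E'
from workcell import *
import numpy as np
s=observe();R=s["ee_rot"];print(s["time_s"],s["tcp_pos"].round(4),"yaw",np.degrees(np.arctan2(R[1,0],R[0,0])).round(2),"F",s["force"].round(1),"T",s["wrist_torque"].round(2))
E
python3 -m handwheel '0 0 0 0 -0.2;0 0 0 0 -0.2;0 0 0 0 -0.2;0 0 0 0 -0.2;0 0 0 0 -0.2'>/dev/null; python3 o.py
```

```text
17.325 [ 0.4776 -0.0946  0.1463] yaw -163.75 F [-0.2 -1.1  6. ] T [-0.18  0.12  0.13]
```

```bash
python3 -m handwheel '0 0 0 0 -0.2;0 0 0 0 -0.2;0 0 0 0 -0.2;0 0 0 0 -0.2;0 0 0 0 -0.2'>/dev/null; python3 o.py
```

```text
17.95 [ 0.4776 -0.0946  0.1464] yaw -170.62 F [-0.5 -0.7  6. ] T [-0.15  0.16  0.13]
```

```bash
python3 -m handwheel '0 0 0 0 -0.2;0 0 0 0 -0.2;0 0 0 0 -0.2;0 0 0 0 -0.2;0 0 0 0 -0.2'>/dev/null; python3 o.py
```

```text
18.575 [ 0.4776 -0.0947  0.1464] yaw -177.5 F [-0.6 -1.9  5.1] T [-0.23  0.17  0.13]
```

```bash
python3 -m handwheel '0 0 0 0 -0.2;0 0 0 0 -0.2;0 0 0 0 -0.2;0 0 0 0 -0.2;0 0 0 0 -0.2'>/dev/null; python3 o.py
```

```text
19.2 [ 0.4776 -0.0947  0.1463] yaw 175.63 F [-1.2 -0.4  4.6] T [-0.24  0.15  0.18]
```

```bash
python3 -m handwheel '0 0 0 -0.015 -0.2;0 0 0 0 -0.2;0 0 0 0 -0.2;0 0 0 0 -0.2;0 0 0 0 -0.2'>/dev/null; python3 o.py
```

```text
19.825 [ 0.4776 -0.0947  0.1463] yaw 168.76 F [-0.8 -1.   7.6] T [-0.23  0.28  0.15]
```

```bash
python3 -m handwheel '0 0 0 0 -0.2;0 0 0 0 -0.2;0 0 0 0 -0.2;0 0 0 0 -0.2;0 0 0 0 -0.2'>/dev/null; python3 o.py
```

```text
20.45 [ 0.4776 -0.0947  0.1461] yaw 161.87 F [-1.2 -1.4  5.2] T [-0.25  0.21  0.16]
```

```bash
python3 -m handwheel '0 0 0 -0.01 -0.2;0 0 0 0 -0.2;0 0 0 0 -0.2;0 0 0 0 -0.2;0 0 0 0 -0.2'>/dev/null; python3 o.py
```

```text
21.075 [ 0.4775 -0.0947  0.1453] yaw 154.93 F [ 0.4 -2.   3.6] T [-0.52 -0.12  0.03]
```

```bash
python3 -m handwheel '0 0 0 0 -0.1;0 0 0 0 -0.1;0 0 0 0 -0.1;0 0 0 0 -0.1;0 0 0 0 -0.1'>/dev/null; python3 o.py
```

```text
21.7 [ 0.4771 -0.0945  0.1451] yaw 151.53 F [ 1.3 -3.  -0.2] T [-0.71 -0.35  0.09]
```

The force vanished and z dropped more than 1 mm: the foot has found the spindle slot. I'll lower it gently without turning.

```bash
python3 -m handwheel '0 0 0 -0.03 0;0 0 0 -0.03 0;0 0 0 -0.03 0;0 0 0 -0.03 0;0 0 0 0 0'>/dev/null; python3 o.py
```

```text
22.325 [ 0.4766 -0.0942  0.1427] yaw 151.59 F [-1.3 -1.3 -0.2] T [-0.2   0.33  0.1 ]
```

```bash
python3 -m handwheel '0 0 0 -0.04 0;0 0 0 -0.04 0;0 0 0 -0.04 0;0 0 0 -0.04 0;0 0 0 0 0'>/dev/null; python3 o.py
```

```text
22.95 [ 0.4773 -0.0945  0.1397] yaw 151.56 F [-1.8 -1.   3.4] T [-0.34  0.4  -0.02]
```

```bash
python3 -m handwheel '0 0 0 -0.03 0;0 0 0 -0.03 0;0 0 0 -0.03 0;0 0 0 0 0;0 0 0 0 0'>/dev/null; python3 o.py
```

```text
23.575 [ 0.4775 -0.0946  0.1382] yaw 151.54 F [-0.7 -1.6  7.6] T [-0.43  0.44 -0.15]
```

```bash
python3 -m handwheel '0 0 0 0 -0.1;0 0 0 0 -0.1;0 0 0 -0.03 0;0 0 0 -0.03 0;0 0 0 0 0'>/dev/null; python3 o.py
```

```text
24.2 [ 0.4776 -0.0946  0.1367] yaw 150.2 F [ 0.8 -2.4  3.4] T [-0.64  0.16 -0.  ]
```

```bash
python3 -m handwheel '0 0 0 -0.03 0;0 0 0 -0.02 0;0 0 0 0 0;0 0 0 0 0;0 0 0 0 0'>/dev/null; python3 o.py
```

```text
24.825 [ 0.4776 -0.0946  0.1364] yaw 150.2 F [-1.9 -3.3 12.4] T [-0.65  0.53 -0.03]
```

It has bottomed at z 0.1364, 10 mm below the spindle-end contact, which is fully home. I'll ease the preload, release and retreat upward.

```bash
python3 -m handwheel '0 0 0 0.04 0;0 0 0 0 0;0.15 0 0 0 0;0.3 0 0 0 0;0.4 0 0 0 0' 10; python3 o.py
python3 -m handwheel '0.4 0 0 0 0;0.4 0 0 0 0;0.4 0 0 0 0;0.4 0 0 0.2 0;0.4 0 0 0.4 0'; python3 o.py
python3 -m handwheel '0.4 0 0 0.7 0;0.4 0 0 1 0;0.4 0 0 1 0;0.4 0 0 1 0;0.4 0 0 1 0'; 
python3 -m handwheel '0.4 0 0 0.5 0;0.4 0 0 0 0;0.4 0 0 0 0;0.4 0 0 0 0;0.4 0 0 0 0'
python3 - <<'E'
from h import *
from workcell import *
P=[]
for n in("scene","side","wrist"):
    c=capture(n); np.savez(f"{n}9.npz",**c); u,v=proj(c,[.4775,-.0946,.12])[0].astype(int);print(n,u,v)
    if n!="wrist":P.append(cv2.resize(c["img"][v-45:v+45,u-60:u+60],(400,300),interpolation=cv2.INTER_CUBIC))
    c=load("scene9.npz");
    if n=="scene": print(proj(c,[[.4775,-.0946,.157],[.4775,-.0946,.105]])-[u-60,v-45])
cv2.imwrite("pics/e9.png",np.hstack(P))
E
```

```text
time_s: 25.45
tcp_pos: [0.4771, -0.0937, 0.1362]
ee_rot: [[-0.868, 0.496, -0.0], [0.496, 0.868, 0.001], [0.001, 0.001, -1.0]]
force: [-1.2, 0.0, -0.6]
width: 0.0307
grip_force: 0.0
25.45 [ 0.4771 -0.0937  0.1362] yaw 150.25 F [-1.2  0.  -0.6] T [-0.03  0.03 -0.01]
time_s: 26.08
tcp_pos: [0.477, -0.0943, 0.1487]
ee_rot: [[-0.868, 0.497, -0.0], [0.497, 0.868, 0.0], [0.0, -0.0, -1.0]]
force: [-0.2, 0.0, 1.0]
width: 0.0346
grip_force: 0.0
26.075 [ 0.477  -0.0943  0.1487] yaw 150.22 F [-0.2  0.   1. ] T [ 0.06 -0.01  0.03]
time_s: 26.7
tcp_pos: [0.4771, -0.0944, 0.2441]
ee_rot: [[-0.868, 0.497, 0.001], [0.497, 0.868, -0.0], [-0.001, 0.0, -1.0]]
force: [0.4, 0.3, 0.1]
width: 0.0354
grip_force: 0.0
time_s: 27.32
tcp_pos: [0.4769, -0.0943, 0.252]
ee_rot: [[-0.868, 0.497, -0.001], [0.497, 0.868, 0.0], [0.001, -0.0, -1.0]]
force: [0.2, 0.1, -0.5]
width: 0.0351
grip_force: 0.0
scene 350 263
[[61.67380119 31.35147648]
 [60.19851795 50.66078385]]
side 353 233
wrist 324 230
```

View pics/e9.png

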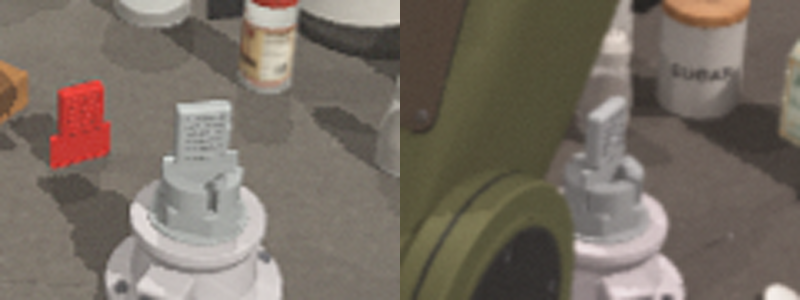

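The key stands upright and fully home: its top is seen at (203,103), against (205,104) predicted for home. The gripper is clear of it.

```bash
python3 -c "
from workcell import *
print(finish_job())"
```

```text
the job is handed in; nothing more can be done
None
```

The job is handed in, but no verdict came back: I turned the nut clockwise until the key dropped at about 50° of tool turn, and the key stands released, upright and fully home in nut and spindle.

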